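# Draw the middle packing strip from under the flow cell

## Task

The white flow cell lies across three identical black packing strips. Draw the middle strip out from under it without shifting or tipping the cell, which must stay resting level on the outer two, and lay the strip flat inside the shallow aluminium tray without dropping it.

Things in the scene. Friction and masses are not known exactly. Their poses are not given: they have to be found in the camera images.
- strip_grip (a point): Middle packing strip: black plastic bar 150 x 30 x 8 mm, 90 g, flat on the bench, with an upright finger block on its near end (16 mm along the strip, 24 across, top 48 above the underside). This point: the block's centre line, 30 mm above the underside. x along the strip to its plain far end (142 mm on), z up. Its far 65 to 78 mm is under the cell, whose front face is 64 to 77 mm on.
- cell: Flow cell: white plastic block 70 (x) x 200 (y) x 44 mm high, 0.65 kg, bolt heads on top, a steel port on each end. Loose on three like strips, 75 mm apart (a spare lies elsewhere), underside 8 mm above the bench. Two fixed steel pins, 35 mm high, 38 mm either side of the middle, stop its front. Origin: centre of its underside; x points away from the finger blocks, z up.
- cell_end (a point): Centre of the left (+y) end face of the flow cell, 100 mm from the cell's centre and half-way up. Same axes as the cell.
- tray: Shallow open aluminium tray fixed to the bench, outside 228 (x) x 128 (y) x 26 mm high, walls and floor 4 mm thick. Origin at the centre of its underside; x along its length. It may be left or right of the cell.
There are look-alikes about, which are no part of the job. Leave any pink look-alike of the part that bears strip_grip alone.

How it is judged:
By the outcome, as a careful person would: the job done as asked, in the order asked, and still so for the second after the job is handed in, with the robot touching nothing.
It also fails if it takes over 42 s, if anything falls off the work surface, if the arm or the gripper's body presses on something with over 40 N, if the wrist force passes 120 N, or if a joint passes its speed limit or range.

## Robot

A 7-joint arm with a two-finger parallel gripper is mounted at the origin on the work surface. World frame = base frame: x ahead of the robot, y to its left, z up, the work surface at z = 0. Lengths are in m, angles in rad, forces in N, time in s.
With the tool pointing down it reaches from about 0.425 to 0.8 m from the base axis. Payload 8.3 kg.
Tool frame: the origin (TCP) lies at the centre of the arm's flange, where the gripper is bolted on; the fingertips stand 173 mm ahead of it and the grasp point (between the pads) lies 155 mm ahead of it; z points along the fingers, y is the line along which they close (so a half turn about z gives the same grasp; the last joint's range is limited). The gripper opens to 85 mm and grips with 20 to 120 N. Pads are 22 mm wide; open, the fingers measure 114 mm over their backs; the gripper's body (76 mm by 85 mm) begins 54 mm behind the grasp point. The pads swing forward as they close: fully open they stand 13 mm farther back than shut.
Start: joints at [1.07, 0.383, 0.016, 1.37, -0.006, 1.388, -0.046], TCP at [0.265, -0.566, 0.405] pointing down, gripper open.
Joint ranges: [-2.95, 2.95], [-0.25, 2.06], [-1.52, 1.56], [0.18, 2.33], [-1.44, 4.58], [0.02, 2.06], [-3.01, 3.01]. Speed limits (rad/s): [2.39, 2.39, 3.01, 3.01, 3.14, 3.14, 3.14].

## Interface

Orientations are given as a unit quaternion [w, x, y, z].
In Python, from bench import robot, get_image, calibration gives the robot as it stands. The module is installed in compiled form; this text tells all that it offers. Calls block until the motion is done:
- robot.move_ptp(position, orientation): joint-space move of the TCP to a pose.
- robot.servo_line(position, speed=0.15, frame=None, threshold=None): straight line of the TCP; frame=None keeps the orientation; speed is the mean speed in m/s. With threshold (N) it stops when the force on the tool has changed by that much, and returns True; else False.
- robot.move_j(angles): joint-space move.
- robot.command_gripper(opening, f_grip=None): opening from 0.0 (shut) to 1.0 (fully open); f_grip is the grip in N (None keeps the last); returns when the fingers have stopped.
- robot.hold(seconds).
- robot.inverse_kinematics(position, orientation): joint angles nearest the present ones, or None.
- robot.get_obs(): the state.
- get_image(name): name is "scene" or "top" or "wrist"; returns (picture, depth): 420x560x3 uint8, blue, green, red; 420x560 float32, m along the optical axis (not along the pixel's ray), 0 where there is no reading.
- calibration(name): a dict with "fx", "fy", "cx", "cy" (pixels), "T" (4x4, takes a point from camera to world coordinates). Camera axes: x right, y down, z forward; pixel columns grow to the right and rows downward; lengths in m; the calibration is good to about 2 mm. A picture is of the moment at which its call begins: read the wrist's pose just before it. calibration takes no time and is no camera call; for the wrist camera it gives the pose at the moment of the call.
A pose or a line that the arm cannot do raises robot.Unreachable and nothing moves.
- robot.close_job(): hands the job in; it is judged then, once.
The state is a dict: "clock": time; "joint_pos": joint angles; "joint_velocities": joint speeds; "effort": joint torques, N m; "tool_pos": TCP position; "ee_rot": TCP orientation; "force": force on the tool from outside, world axes, zero at the start; "moment": the same for the moment, N m; "finger_gap": opening from 0.0 (shut) to 1.0 (fully open); "finger_force": force on a finger pad.
Only numpy, scipy, OpenCV 4.12 (cv2) and the standard library are available. Lean on these libraries where they do the work, as an engineer would, in place of code of your own. Each camera call takes 0.05 s, during which the arm holds its last target. There are 200 camera calls.

## Working session

There is one attempt and no reset: what is moved stays moved. The work goes in short steps, each a Python script; the robot and the scene stay as the last script left them, time stands still between calls to the robot, and variables do not carry over. Pictures are saved under pics/ and viewed, at most 10 in all, crops included, and the job is handed in when it is done.

```bash
mkdir -p pics
cat > h.py <<'E'
import numpy as np, cv2
from bench import robot, get_image, calibration
def grab(name):
    c=calibration(name); im,d=get_image(name); return im,d,c
def cloud(d,c):
    v,u=np.mgrid[:d.shape[0],:d.shape[1]]
    P=np.stack([(u-c["cx"])/c["fx"]*d,(v-c["cy"])/c["fy"]*d,d],-1)
    T=np.array(c["T"]); W=P@T[:3,:3].T+T[:3,3]; W[d<=0]=np.nan; return W
E
python3 - <<'E'
from h import *
for n in("top","scene"):
    im,d,c=grab(n); cv2.imwrite(f"pics/{n}.png",im); np.savez(f"pics/{n}.npz",im=im,W=cloud(d,c)); print(n,np.round(c["T"],3).tolist(),c["fx"])
o=robot.get_obs(); print(o["clock"],o["tool_pos"],o["ee_rot"],o["force"])
E
```

```text
top [[-0.028, -0.987, 0.16, 0.401], [-1.0, 0.029, 0.01, 0.019], [-0.014, -0.159, -0.987, 0.798], [0.0, 0.0, 0.0, 1.0]] 378.99893051887267
scene [[0.471, 0.574, -0.67, 1.112], [0.882, -0.301, 0.362, -0.304], [0.005, -0.762, -0.648, 0.638], [0.0, 0.0, 0.0, 1.0]] 469.4554742187323
0.1 [ 0.26494746 -0.56589288  0.40378674] [-8.60283663e-04  9.76131197e-01  2.17179899e-01 -1.93054847e-04] [ 0.79061797 -0.08021597 -0.51692552]
```

View pics/top.png

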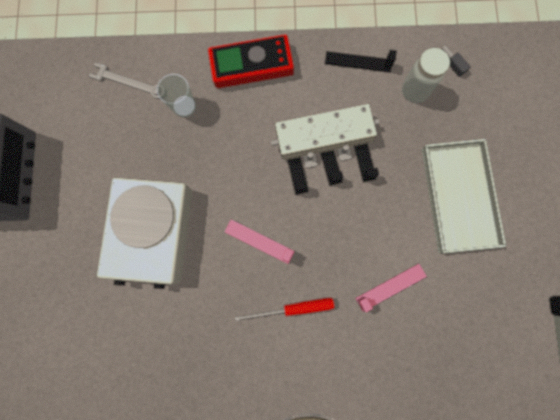

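View pics/scene.png

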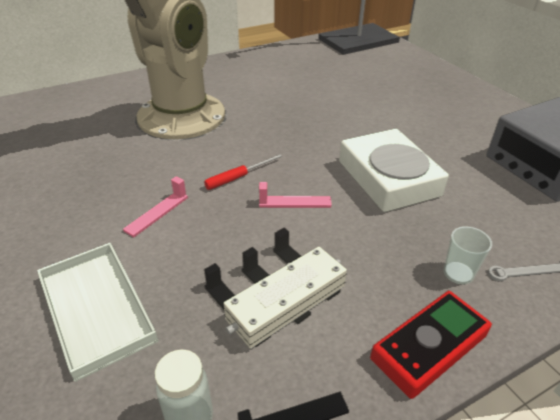

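The top view shows the cell at about (327,131), the middle strip at about (332,168), the tray at about (465,196), and the spare strip at about (360,62). The pink look-alikes are at (258,241) and (392,288). The scene view agrees with this.

Run:
```python
from h import *
for n,rois in (("top",dict(cell=(265,95,385,165),blocks=(285,140,385,200),tray=(420,132,512,260))),("scene",dict(cell=(220,240,355,345),blocks=(195,220,300,310),tray=(30,235,165,375)))):
    f=np.load(f"pics/{n}.npz");im=f["im"];W=f["W"];g=im.max(-1).astype(int)
    bench=W[(abs(W[...,2])<.03)]; print(n,"bench z",np.median(bench[:,2]))
    for k,(a,b,c,d) in rois.items():
        w=W[b:d,a:c].reshape(-1,3);gg=g[b:d,a:c].ravel()
        if k=="cell": s=(gg>130)&(w[:,2]>.046)&(w[:,2]<.062)
        elif k=="tray": s=(gg>110)&(w[:,2]>.019)&(w[:,2]<.034)
        else: s=(gg<75)&(w[:,2]>.040)&(w[:,2]<.056)
        p=w[s]
        if k=="blocks":
            m=np.zeros(W.shape[:2],np.uint8);m[b:d,a:c]=s.reshape(d-b,c-a)
            N,L,st,ce=cv2.connectedComponentsWithStats(m)
            for i in range(1,N):
                if st[i,4]>8: q=W[L==i]; print(k,st[i],q.mean(0).round(4),q.min(0).round(4),q.max(0).round(4))
        else:
            r=cv2.minAreaRect((p[:,:2]*1000).astype(np.float32)); print(k,s.sum(),np.median(p[:,2]).round(4),r)
```

```text
top bench z 0.000992609192133287
cell 3162 0.0534 ((687.5673828125, -54.501731872558594), (71.49370574951172, 200.17173767089844), 10.095281600952148)
blocks [366 168  13  10  97] [ 0.5924 -0.1452  0.0482] [ 0.5842 -0.1579  0.0402] [ 0.6016 -0.134   0.0521]
blocks [330 171  13  10  97] [ 0.5874 -0.0732  0.0484] [ 0.5783 -0.0851  0.0409] [ 0.5972 -0.061   0.0523]
blocks [295 181  13  10 100] [ 5.695e-01 -5.000e-04  4.800e-02] [ 0.5608 -0.0133  0.0403] [0.5789 0.011  0.0512]
tray 896 0.0264 ((545.9540405273438, -337.06195068359375), (228.5414276123047, 130.20872497558594), 3.86722993850708)
scene bench z 0.00021505882659955677
cell 4415 0.0523 ((687.0833740234375, -56.465187072753906), (71.78670501708984, 199.9378662109375), 10.142931938171387)
blocks [275 228  14  12 108] [ 0.5732 -0.0038  0.0462] [ 0.5637 -0.0153  0.0403] [0.5813 0.0096 0.0508]
blocks [243 248  14  12 112] [ 0.5911 -0.0767  0.0464] [ 0.5802 -0.0873  0.04  ] [ 0.5986 -0.0641  0.0497]
blocks [205 264  15  13 128] [ 0.5963 -0.1486  0.0463] [ 0.5848 -0.1605  0.0403] [ 0.6031 -0.136   0.0503]
tray 1362 0.0251 ((544.8739013671875, -338.6343994140625), (231.65504455566406, 128.13319396972656), 4.158291816711426)
```

```bash
cat >> h.py <<'E'
def q(psi): return [0,float(np.cos(psi/2)),float(np.sin(psi/2)),0]
E
python3 - <<'E'
from h import *
y=np.radians(10.1)
robot.move_ptp([.575,-.077,.33],q(y)); robot.command_gripper(.6)
im,d,c=grab("wrist"); cv2.imwrite("pics/w1.png",im); np.savez("pics/w1.npz",im=im,W=cloud(d,c))
o=robot.get_obs(); print(o["clock"],o["tool_pos"],o["joint_pos"],o["force"],o["finger_gap"]); print(np.round(c["T"],3))
E
```

```text
2.6833 [ 0.57500159 -0.07706444  0.3300255 ] [ 0.37327174  0.36016857 -0.37474429  1.59213475  0.13800608  1.21543633
 -1.4223454 ] [-0.05287654 -0.1055582   0.60100821] 0.5943962848850111
[[ 0.176 -0.93  -0.322  0.657]
 [-0.984 -0.167 -0.056 -0.062]
 [-0.001  0.327 -0.945  0.3  ]
 [ 0.     0.     0.     1.   ]]
```

View pics/w1.png

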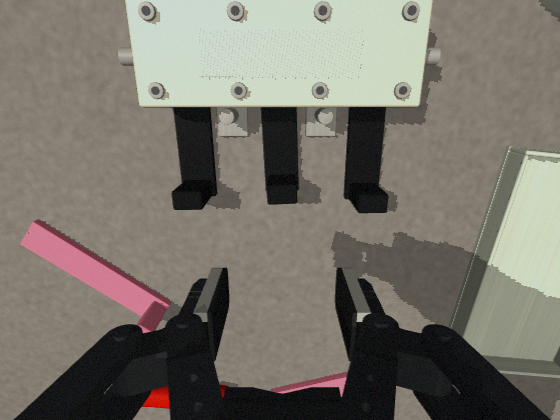

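The wrist view shows the middle strip's surface at columns 262–298, rows 107–180, and its block at (282,190). The two pins are at (228,118) and (321,118), and the space on both sides of the block is clear.

Run:
```python
from h import *
f=np.load("pics/w1.npz");im=f["im"];W=f["W"];g=im.max(-1)
def reg(a,b,c,d,lo,hi):
    w=W[b:d,a:c].reshape(-1,3); return w[(g[b:d,a:c].ravel()<75)&(w[:,2]>lo)&(w[:,2]<hi)]
for a,c in((170,220),(255,305),(340,392)):
    s=reg(a,112,c,172,.003,.013); b=reg(a,172,c,215,.042,.054)
    r=cv2.minAreaRect((b[:,:2]*1000).astype(np.float32)); rs=cv2.minAreaRect((s[:,:2]*1000).astype(np.float32))
    vx,vy,x0,y0=cv2.fitLine((s[:,:2]*1000).astype(np.float32),cv2.DIST_HUBER,0,1e-3,1e-3).ravel()
    print(len(s),np.median(s[:,2]).round(4),"line",np.degrees(np.arctan2(vy,vx)),x0,y0,rs); print(len(b),np.median(b[:,2]).round(4),b.mean(0).round(4),r)
w=W[0:107,125:435].reshape(-1,3);p=w[(w[:,2]>.046)&(w[:,2]<.06)]
# front edge of the cell
m=(W[...,2]>.046)&(W[...,2]<.06)&(g>130)
e=[W[max(np.where(m[:130,u])[0]),u] for u in range(150,412,4)]; e=np.array(e)
k=np.polyfit(e[:,1],e[:,0],1); print("front edge yaw",np.degrees(-np.arctan(k[0])),"x at y=-.06",np.polyval(k,-.06))
```

```text
2126 0.0086 line 11.865525 608.8709 5.773609 ((607.968017578125, 6.126272201538086), (50.7183837890625, 30.20968246459961), 10.536948204040527)
641 0.0483 [ 0.5696 -0.0021  0.0479] ((568.9212036132812, -1.5166339874267578), (15.928254127502441, 24.015697479248047), 10.347393035888672)
2061 0.0085 line 15.278887 621.7948 -66.55302 ((621.00146484375, -66.65515899658203), (51.70845031738281, 29.9095458984375), 12.684342384338379)
616 0.0483 [ 0.5875 -0.0743  0.048 ] ((586.6654663085938, -74.2526626586914), (16.080829620361328, 23.8139705657959), 12.410774230957031)
2124 0.0083 line 10.87328 634.7194 -138.50511 ((633.6065673828125, -139.2110595703125), (51.29182815551758, 30.46807098388672), 10.15765380859375)
624 0.0481 [ 0.5926 -0.146   0.0477] ((592.225830078125, -146.5520477294922), (15.606910705566406, 24.012245178222656), 10.27472972869873)
front edge yaw 10.159889165300113 x at y=-.06 0.6512817292745049
```

The middle strip is yawed 12.5° and the cell 10.2°. The block centre is at (0.5868, -0.0743), and its size (16×24 mm) and top height (0.048) match the description. I'll grasp it and pull along its own axis.

Run:
```python
from h import *
y=np.radians(12.5); B=np.array([.5868,-.0743]); a=np.array([np.cos(y),np.sin(y)])
def st(s): o=robot.get_obs(); print(s,round(o["clock"],2),o["tool_pos"].round(4),np.round(o["force"],2),np.round(o["moment"],2),round(o["finger_gap"],3),np.round(o["finger_force"],1))
robot.move_ptp([*B,.25],q(y)); st("above")
hit=robot.servo_line([*B,.187],speed=.08,threshold=6); st(f"down {hit}")
if not hit:
    robot.command_gripper(0.0,f_grip=40); st("closed")
im,d,c=grab("wrist"); cv2.imwrite("pics/w2.png",im); np.savez("pics/w2.npz",im=im,W=cloud(d,c))
```

```text
above 3.1 [ 0.5866 -0.0742  0.2498] [0.23 0.7  1.36] [-0.03  0.02 -0.02] 0.599 0.0
down False 4.03 [ 0.5871 -0.0742  0.1874] [-0.43  0.09 -0.29] [-0.   -0.01  0.03] 0.599 0.0
closed 4.39 [ 0.5871 -0.0744  0.1877] [ 0.32 -1.51  4.63] [-0.04  0.14 -0.05] 0.273 39.9
```

View pics/w2.png

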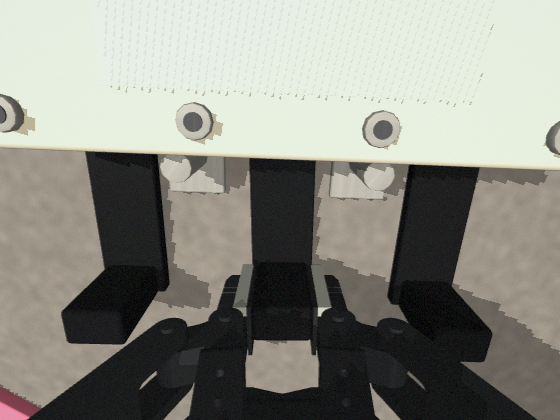

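The block at (282,300) is held centrally between the pads, with the cell undisturbed. Next I pull the strip out.

Run:
```python
from h import *
y=np.radians(12.5); a=np.array([np.cos(y),np.sin(y)])
def st(s): o=robot.get_obs(); print(s,round(o["clock"],2),o["tool_pos"].round(4),np.round(o["force"],2),np.round(o["moment"],2),round(o["finger_gap"],3),np.round(o["finger_force"],1)); return o
p=np.array(robot.get_obs()["tool_pos"]); p[2]=.1874
for s in (.012,.105):
    e=p.copy(); e[:2]-=s*a; hit=robot.servo_line(list(e),speed=.045,threshold=12); st(f"pull {s} {hit}")
    if hit: break
im,d,c=grab("wrist"); cv2.imwrite("pics/w3.png",im); np.savez("pics/w3.npz",im=im,W=cloud(d,c))
```

```text
pull 0.012 False 4.85 [ 0.5752 -0.0769  0.1877] [-0.2   1.68  5.82] [ 0.16 -0.05  0.07] 0.273 40.1
pull 0.105 False 7.07 [ 0.4842 -0.0973  0.1876] [1.66 0.96 5.72] [ 0.11 -0.67  0.02] 0.272 40.3
```

View pics/w3.png

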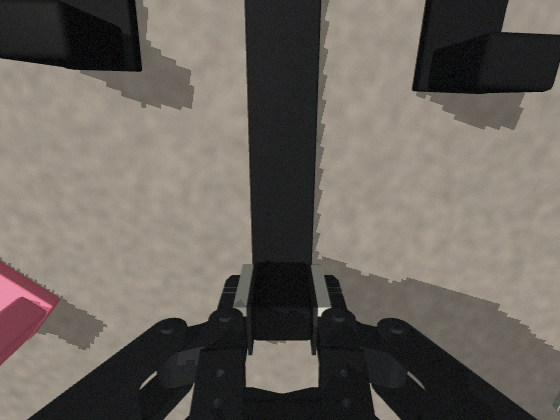

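The strip now runs free at columns 247–322, with about 28 mm between its far end and the cell. Next I lift it and carry it to the tray.

Run:
```python
from h import *
def st(s): o=robot.get_obs(); print(s,round(o["clock"],2),o["tool_pos"].round(4),np.round(o["force"],2),np.round(o["moment"],2),round(o["finger_gap"],3),np.round(o["finger_force"],1)); return o
robot.command_gripper(0.0,f_grip=60)
robot.servo_line([.4842,-.0973,.30],speed=.1); st("lift")
ty=np.radians(4.0); C=np.array([.5454,-.3378])-.067*np.array([np.cos(ty),np.sin(ty)])
robot.move_ptp([*C,.30],q(ty)); robot.servo_line([*C,.235],speed=.1); robot.hold(.3); st("above")
im,d,c=grab("wrist"); im2,d2,c2=grab("top"); np.savez("pics/t4.npz",im=im2,W=cloud(d2,c2))
cv2.imwrite("pics/w4.png",np.vstack([cv2.resize(im,(400,300)),cv2.resize(im2,(400,300))]))
```

```text
lift 8.61 [ 0.4839 -0.0973  0.2993] [-0.43 -0.12 -0.14] [-0.02  0.05 -0.02] 0.273 58.7
above 10.68 [ 0.4787 -0.3426  0.2355] [-0.57 -0.43 -1.16] [ 0.    0.02 -0.03] 0.273 58.7
```

View pics/w4.png

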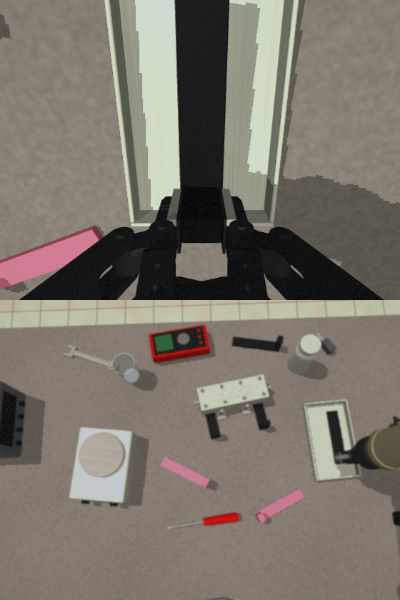

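The strip is centred over the tray and parallel to it, and the cell is unmoved on its outer two strips. Next I lower it.

Run:
```python
from h import *
def st(s): o=robot.get_obs(); print(s,round(o["clock"],2),o["tool_pos"].round(4),np.round(o["force"],2),np.round(o["moment"],2),round(o["finger_gap"],3),np.round(o["finger_force"],1)); return o
x,y,_=[.4786,-.3425,0]
robot.servo_line([x,y,.196],speed=.08); robot.hold(.2); st("near")
h=robot.servo_line([x,y,.189],speed=.012,threshold=3); o=st(f"touch {h}")
```

```text
near 11.62 [ 0.4788 -0.3426  0.1966] [ 0.06  0.14 -0.85] [ 0.01  0.06 -0.02] 0.27 58.7
touch True 12.05 [ 0.4786 -0.3425  0.1918] [-0.45 -0.01  4.97] [0.04 0.12 0.02] 0.269 59.2
```

Contact came at 0.1918 against an expected 0.1916, so the strip is flat on the tray floor. I'll release, retreat and check.

Run:
```python
from h import *
robot.command_gripper(.5); robot.hold(.2)
p=robot.get_obs()["tool_pos"]
robot.servo_line([p[0],p[1],.30],speed=.1)
robot.move_ptp([.40,-.42,.40],q(np.radians(4)))
im,d,c=grab("top"); im2,d2,c2=grab("scene"); W=cloud(d,c)
cv2.imwrite("pics/f.png",np.vstack([cv2.resize(im,(400,300)),cv2.resize(im2,(400,300))]))
g=im.max(-1).astype(int)
w=W[95:165,265:385].reshape(-1,3);s=(g[95:165,265:385].ravel()>130)&(w[:,2]>.046)&(w[:,2]<.062)
p=w[s];print("cell",np.median(p[:,2]),cv2.minAreaRect((p[:,:2]*1000).astype(np.float32)))
k=np.linalg.lstsq(np.c_[p[:,:2],np.ones(len(p))],p[:,2],rcond=None)[0];print("tilt",k)
a=slice(135,255);b=slice(425,505);w=W[a,b].reshape(-1,3);s=(g[a,b].ravel()<75)&(w[:,2]>.005)&(w[:,2]<.07);p=w[s]
low=p[p[:,2]<.02];print("strip",len(low),np.percentile(low[:,2],[10,50,90]),cv2.minAreaRect((low[:,:2]*1000).astype(np.float32)),"block",np.median(p[p[:,2]>.045],axis=0))
print(robot.get_obs()["clock"],robot.get_obs()["finger_gap"])
```

```text
cell 0.05344268149062681 ((686.0985107421875, -54.558937072753906), (71.48973083496094, 199.8248748779297), 10.345580101013184)
tilt [0.00960583 0.00105088 0.04695903]
strip 808 [0.01144163 0.01316878 0.01486732] ((545.5499267578125, -336.470947265625), (145.53160095214844, 30.120946884155273), 4.192509651184082) block [ 0.47856675 -0.33755046  0.05265742]
14.5667 0.5004101454165358
```

View pics/f.png

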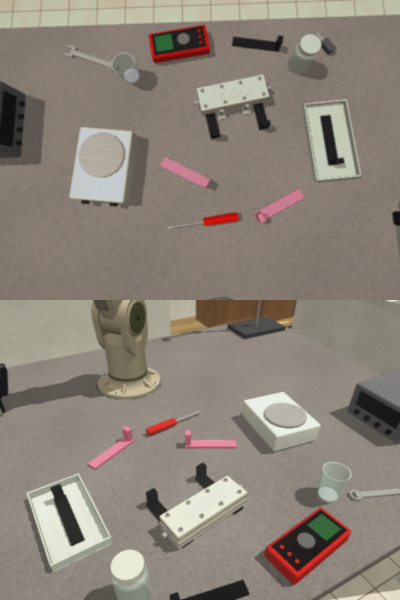

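The strip lies flat in the tray, centred. The cell is level on its outer two strips, and its position is unchanged to within about 1.5 mm.

```bash
python3 -c "
from bench import robot
print(robot.close_job())"
```

```text
the job is handed in; nothing more can be done
None
```

I drew the middle strip out and laid it flat in the tray; the cell is still level on the outer two strips, its measured shift about 1.5 mm (calibration is good to 2 mm), and I handed the job in just after 14.6 s.

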